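Lock the dental instrument tray

ROBOT

A 6-joint arm with a two-finger parallel gripper is mounted at the origin on the work surface. World frame = base frame: x ahead of the robot, y to its left, z up, the work surface at z = 0. Lengths are in m, angles in rad, forces in N, time in s.
With the tool pointing down it reaches from about 0.325 to 0.775 m from the base axis. Payload 5.5 kg.
Tool frame: the origin (TCP) lies at the very end of the fingers, on their centre line; the grasp point (between the pads) lies 19 mm behind it (ctrl.grip_point_offset is the distance from the TCP to the grasp point, in m); z points along the fingers, y is the direction in which the jaws open and shut (so a half turn about z gives the same grasp; the last joint's range is limited). The gripper opens to 88 mm and grips with 3 to 60 N. Pads are 20 mm wide; open, the fingers measure 115 mm over their backs; the gripper's body (75 mm by 178 mm) begins 61 mm behind the grasp point.
Start: joints at [-1.221, 0.091, 1.231, -0, 1.82, -0.057], TCP at [0.237, -0.551, 0.223] pointing down, gripper open.
Joint ranges: [-2.87, 2.87], [-0.86, 2.18], [0.17, 2.46], [-1.51, 4.65], [0.06, 2.69], [-2.65, 2.65]. Speed limits (rad/s): [2.57, 2.57, 3.01, 3.14, 3.14, 3.14].

INTERFACE

Orientations are given as [roll, pitch, yaw] about the fixed x, y, z axes, in that order (R = Rz(yaw) Ry(pitch) Rx(roll)).
In Python, from rig import sensors, cams, order, ctrl gives the robot as it stands. The module is installed in compiled form; this text tells all that it offers.
- The arm moves only by the shell command python3 -m pendant 'ROWS' [OPENING]. ROWS is JSON, a list of rows, each an object of numbers: "tx", "ty", "tz": the shift along the tool's x, y, z in m; "rx", "ry", "rz": the turn, a rotation vector about the tool's x, y, z in degrees. In form: [{"tx": .., "ty": .., "tz": .., "rx": .., "ry": .., "rz": ..}, ...]. A call has 1 to 5 rows; each row shifts and turns the commanded pose from where the row before left it, along the tool's axes as they then stand; what a row does not reach is not made up. A row lasts 1/10 s, in which the tool goes at most 50 mm and 8.59 degrees, less where a joint would pass 70% of its speed; a pose out of reach is approached as far as the arm can. A call is refused whole if a number of a shift passes 0.05 or a number of a turn 8.59, either way. A call with a gripper value outside its range is refused whole. OPENING is the opening in per cent of the stroke, from 0 (shut) to 100 (fully open), set as the call begins (- or left out, the last holds). The fingers move at their own pace and stop on an object; the grip force is fixed at half the most. Time passes only in rows, so rows that do not move let the fingers close. It gives the time, the measured TCP pose, the force and the opening at its end, in the units of the state.
- sensors.sense(): the state, without advancing time (a new reading comes with each control period).
- cams.capture(name): name is "scene" or "top"; returns a dict with "color" (400x640x3 uint8, red, green, blue), "vfov" (degrees; the focal length in pixels is half the picture's height over the tangent of half this angle, whatever the lens; pixels are square), "cx", "cy" (the principal point, pixels), "R" (3x3) and "t" (3): a world point X has camera coordinates R X + t. Camera axes: x right, y down, z forward; pixel columns grow to the right and rows downward; lengths in m; the calibration is good to about 2 mm. A picture is of the moment at which its call begins. There is no depth.
- order.sign_off(): hands the job in, once; it reports no verdict.
The state is a dict: "time_s": time; "qpos": joint angles; "dq": joint speeds; "joint_efforts": joint torques, N m; "position": TCP position; "orientation": TCP orientation; "ft_force": force on the tool from outside, world axes, zero at the start; "wrist_torque": the same for the moment, N m; "grip_width": finger opening in m.
Only numpy, scipy, OpenCV 4.12 (cv2) and the standard library are available. Lean on these libraries where they do the work, as an engineer would, in place of code of your own. Each camera call takes 0.05 s, during which the arm holds its last target. There are 200 camera calls.

TASK

Lock the instrument tray for the steriliser: push the long steel retaining bar round over the instruments until it is fully home against its stop, and only then push the short catch lever round until it is fully home across the end of the bar. Push gently, with a fingertip: the tray stays flat on the table about where it stands (a slip of a centimetre does no harm), and the small boxes and the motor unit around it are left alone.

Things in the scene. Friction and masses are not known exactly. Their poses are not given: they have to be found in the camera images.
- tray: Loose stainless steel instrument tray, 180 (its x) by 300 (its y) mm, about 1 kg, rim top 24 mm above the table; six hand instruments lie along its x in it (tops below 28 mm). Origin: centre of its underside, on the table; z up. Carries the retaining bar and the catch; slides if pushed with more than a few N.
- retaining_bar (a joint): Flat steel bar 14 mm wide, 235 long, 40 to 52 mm above the table (a soft strip below it reaches to 30 mm). Turns level about a post at the tray's (0, -125) mm, friction 0.12 N m, stays where left. Rad: 0 = fully home along the tray's +y, against a stop post on its tray +x side; grows as it swings open, anticlockwise from above, tip to the tray's -x side, at most 1.25. Starts open.
- bar_pivot (a point): On the turning axis of the retaining bar, at mid-thickness of the bar, 46 mm above the table; a cap of 24 mm diameter above it reaches to 58 mm.
- bar_tip (a point): Centre of the free end of the retaining bar, 225 mm from bar_pivot, 46 mm above the table.
- catch (a joint): Aluminium lever, an upright blade 8 mm thick, 56 to 74 mm above the table (passes 4 mm above the bar). Turns level about a post at the tray's (45, 85) mm, friction 0.06 N m, stays where left. Rad: 0 = fully home, pointing to the tray's -x across the bar's end, against a stop post on its tray -y side; grows as it opens, clockwise from above (1.57 = to the tray's +y). Starts open.
- catch_pivot (a point): On the turning axis of the catch, 65 mm above the table; a round hub of 22 mm diameter there reaches to 78 mm.
- catch_tip (a point): Centre of the free end of the catch blade, 75 mm from catch_pivot, 65 mm above the table.
- motor_unit: White motor control unit, 200 by 250 mm, 100 mm tall, standing fixed at the robot's right; a bystander. Origin: centre of its underside.
- box1: Small white box with a blue band, 30 by 30 by 55 mm, standing loose beside the tray; a bystander. Origin: centre of its underside.
- box2: Small white box with a blue band, 30 by 30 by 55 mm, standing loose beside the tray; a bystander. Origin: centre of its underside.
- box3: Small white box with a blue band, 30 by 30 by 55 mm, standing loose beside the tray; a bystander. Origin: centre of its underside.

How it is judged:
By the outcome, as a careful person would: the job done as asked, in the order asked, and still so for the second after the job is handed in, with the robot touching nothing.
It also fails if it takes over 58 s, if anything falls off the work surface, if the arm or the gripper's body presses on something with over 40 N, if the wrist force passes 120 N, or if a joint passes its speed limit or range.

## Working session

There is one attempt and no reset: what is moved stays moved. The work goes in short steps, Python scripts to look and compute and a shell command to move; the robot and the scene stay as the last step left them, time stands still between calls to the robot, and variables do not carry over. Pictures are saved under pics/ and viewed, on a budget of 10 in all, crops included, one or two more only if the job needs it, and the job is handed in when it is done.

```bash
mkdir -p pics
cat > h.py <<'E'
import numpy as np, cv2
from rig import sensors, cams, order, ctrl
def cap(n,f=None):
    c=cams.capture(n)
    if f: cv2.imwrite('pics/'+f,c['color'][:,:,::-1])
    return c
def K(c):
    return c['color'].shape[0]/2/np.tan(np.radians(c['vfov'])/2)
def ray(c,u,v,z):
    f=K(c);R=np.array(c['R']);t=np.array(c['t'])
    d=R.T@np.array([(u-c['cx'])/f,(v-c['cy'])/f,1]);o=-R.T@t
    return o+d*(z-o[2])/d[2]
def proj(c,X):
    p=np.array(c['R'])@np.array(X)+np.array(c['t']);f=K(c)
    return np.array([c['cx']+f*p[0]/p[2],c['cy']+f*p[1]/p[2]])
E
python3 - <<'E'
from h import *
for n in('top','scene'):
    c=cap(n,n+'0.png');print(n,c['vfov'],c['cx'],c['cy'],(-np.array(c['R']).T@c['t']).round(3),np.array(c['R']).round(3).tolist())
s=sensors.sense();print({k:np.round(v,3) for k,v in s.items()})
E
```

```text
top 46.565126355592135 323.4811510948264 200.12859155519462 [ 0.293 -0.139  1.377] [[0.007, -1.0, 0.005], [-0.977, -0.008, -0.212], [0.212, -0.004, -0.977]]
scene 54.160935704886434 322.95341674164257 201.34529037460737 [1.101 0.514 0.656] [[-0.758, 0.652, 0.002], [0.373, 0.437, -0.818], [-0.534, -0.62, -0.575]]
{'time_s': np.float64(0.1), 'qpos': array([-1.221,  0.092,  1.232, -0.   ,  1.82 , -0.057]), 'dq': array([-0.   , -0.002, -0.003,  0.001,  0.001,  0.002]), 'joint_efforts': array([ 4.0000e-03, -4.4786e+01, -4.0757e+01,  7.0000e-02,  2.8000e-02,
       -0.0000e+00]), 'position': array([ 0.237, -0.551,  0.222]), 'orientation': array([-3.14 , -0.   ,  0.407]), 'ft_force': array([-0.241, -0.144,  0.683]), 'wrist_torque': array([-0.032,  0.016,  0.023]), 'grip_width': np.float64(0.088)}
```

View pics/top0.png

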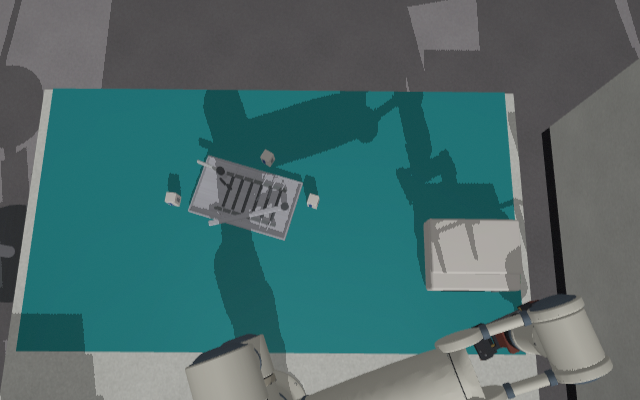

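View pics/scene0.png

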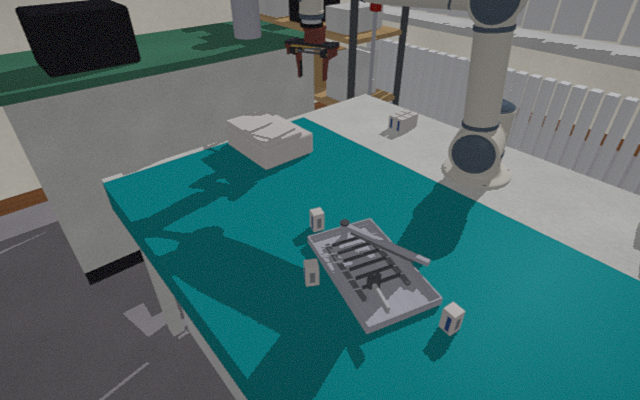

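The top view shows the tray at about px (245,198), with boxes at (173,199), (267,157) and (313,201). I'll zoom in on both views in one picture.

Run:
```python
import cv2,numpy as np
a=cv2.imread('pics/top0.png')[140:250,155:330];b=cv2.imread('pics/scene0.png')[200:345,290:475]
a=cv2.resize(a,None,fx=4.5,fy=4.5,interpolation=2)
cv2.imwrite('pics/za.png',a)
cv2.imwrite('pics/zb.png',cv2.resize(b,None,fx=4,fy=4,interpolation=2))
```

```text
(no output)
```

View pics/za.png

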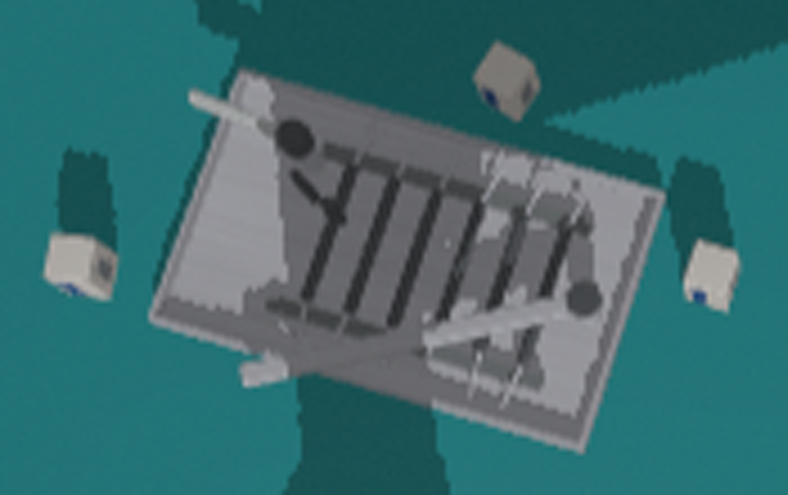

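View pics/zb.png

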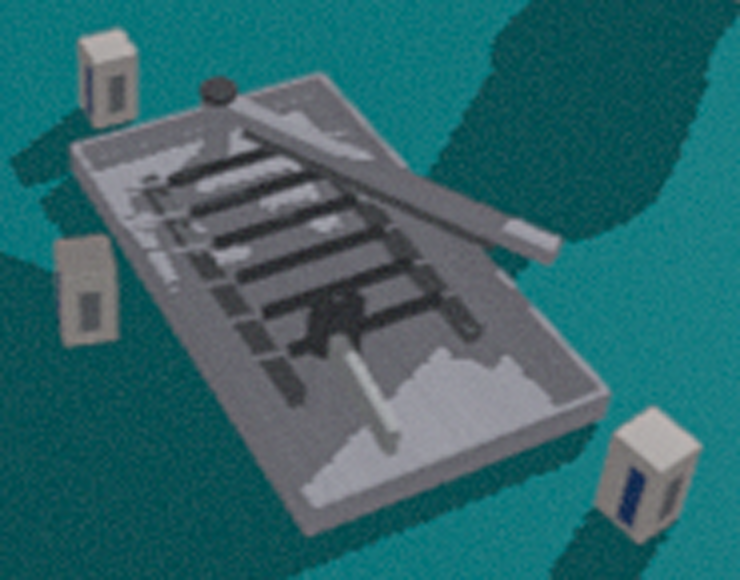

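The top zoom (×4.5, offset 155,140) shows the bar cap at (584,298) and bar tip at (248,374). The catch hub is at (295,138), the catch tip at (192,97), and the rim corners are at (240,70), (665,192), (583,450) and (152,320). The scene zoom (×4, offset 290,200) shows cap (218,90), bar end (557,250), hub (345,300) and catch tip (393,435).

```bash
cat > m.py <<'E'
from h import *
from scipy.optimize import least_squares
c=cap('top');s=cap('scene')
A=lambda u,v:(155+u/4.5-.4,140+v/4.5-.4)
B=lambda u,v:(290+u/4-.4,200+v/4-.4)
P={}
for n,a,b,z in [('cap',(584,298),(218,88),.058),('bartip',(245,373),(555,246),.049),('hub',(295,138),(345,298),.078),('ctip',(192,97),(392,437),.068),
  ('c+x+y',(240,70),(308,533),.024),('c+x-y',(665,192),(72,147),.024),('c-x-y',(583,450),(322,75),.024),('c-x+y',(152,320),(608,395),.024)]:
    P[n]=ray(c,*A(*a),z)[:2];print(n,P[n].round(4),ray(s,*B(*b),z)[:2].round(4))
L={'c+x+y':(90,150),'c+x-y':(90,-150),'c-x-y':(-90,-150),'c-x+y':(-90,150),'cap':(0,-125),'hub':(45,85)}
def T(p,l):
    a=p[2];return p[:2]+np.array([[np.cos(a),-np.sin(a)],[np.sin(a),np.cos(a)]])@(np.array(l)/1000)
r=least_squares(lambda p:np.concatenate([T(p,l)-P[k] for k,l in L.items()]),[.45,0,0])
p=r.x;print('tray',p,'res mm',(r.fun*1e3).round(1))
d=P['bartip']-P['cap'];print('bar len',np.hypot(*d),'ang',np.arctan2(d[1],d[0])-p[2]-np.pi/2)
d=P['ctip']-P['hub'];print('catch len',np.hypot(*d),'ang',p[2]+np.pi-np.arctan2(d[1],d[0]))
for n,a in [('box1',(83,245)),('box2',(506,67)),('box3',(716,260))]: print(n,ray(c,*A(*a),.055)[:2])
E
python3 m.py
```

```text
cap [ 0.561 -0.031] [ 0.5615 -0.031 ]
bartip [0.5119 0.186 ] [0.5086 0.1861]
hub [0.6604 0.1558] [0.649  0.1555]
ctip [0.6904 0.2266] [0.6906 0.2254]
c+x+y [0.723  0.2078] [0.7334 0.2161]
c+x-y [ 0.6405 -0.0804] [ 0.6409 -0.0777]
c-x-y [ 0.4672 -0.0301] [ 0.4689 -0.0274]
c-x+y [0.5508 0.2552] [0.554  0.2586]
tray [ 0.59512558  0.08802232 -0.28001757] res mm [ 0.1 -0.5 -0.4 -0.6 -0.  -1.1 -0.7  1.8 -0.4 -1.1  1.4  1.4]
bar len 0.22249908464576557 ang 0.5026525657466037
catch len 0.07681066136561504 ang 1.6908399627464925
box1 [0.59389927 0.29419583]
box2 [0.71678343 0.02459224]
box3 [ 0.58745164 -0.11555431]
```

```bash
python3 -m pendant '[{"rz":-8.4},{"rz":-8.4},{"rz":-8.4},{"rz":-8.4},{"rz":-8.4}]' 0; python3 -m pendant '[{"rz":-8.4},{"ty":0.03},{"tx":0.03},{"tx":0.04},{"tx":0.04}]'; for i in 1 2; do python3 -m pendant '[{"tx":0.04},{"tx":0.04},{"tx":0.04},{"tx":0.04},{"tx":0.04}]'; done; python3 -m pendant '[{"tx":0.04},{"tx":0.04},{"tx":0.03},{"tx":0.02},{}]'
```

```text
invalid input
invalid input
invalid input
invalid input
invalid input
```

```bash
python3 -m pendant '[{"tx":0,"ty":0,"tz":0,"rx":0,"ry":0,"rz":-8.4},{"tx":0,"ty":0,"tz":0,"rx":0,"ry":0,"rz":-8.4},{"tx":0,"ty":0,"tz":0,"rx":0,"ry":0,"rz":-8.4},{"tx":0,"ty":0,"tz":0,"rx":0,"ry":0,"rz":-8.4},{"tx":0,"ty":0,"tz":0,"rx":0,"ry":0,"rz":-8.4}]' 0
```

```text
time_s: 0.7
position: [0.2374, -0.551, 0.2223]
orientation: [-3.141, -0.0, 1.146]
ft_force: [-0.4, 0.5, 0.3]
grip_width: 0.0514
```

```bash
python3 -m pendant '[{"tx":0,"ty":0,"tz":0,"rx":0,"ry":0,"rz":-8.2},{"tx":0,"ty":0.03,"tz":0,"rx":0,"ry":0,"rz":0},{"tx":0.03,"ty":0.014,"tz":0,"rx":0,"ry":0,"rz":0},{"tx":0.04,"ty":0,"tz":0,"rx":0,"ry":0,"rz":0},{"tx":0.04,"ty":0,"tz":0,"rx":0,"ry":0,"rz":0}]'
python3 -m pendant '[{"tx":0.04,"ty":0,"tz":0,"rx":0,"ry":0,"rz":0},{"tx":0.04,"ty":0,"tz":0,"rx":0,"ry":0,"rz":0},{"tx":0.04,"ty":0,"tz":0,"rx":0,"ry":0,"rz":0},{"tx":0.04,"ty":0,"tz":0,"rx":0,"ry":0,"rz":0},{"tx":0.04,"ty":0,"tz":0,"rx":0,"ry":0,"rz":0}]'
python3 -m pendant '[{"tx":0.04,"ty":0,"tz":0,"rx":0,"ry":0,"rz":0},{"tx":0.04,"ty":0,"tz":0,"rx":0,"ry":0,"rz":0},{"tx":0.04,"ty":0,"tz":0,"rx":0,"ry":0,"rz":0},{"tx":0.04,"ty":0,"tz":0,"rx":0,"ry":0,"rz":0},{"tx":0.04,"ty":0,"tz":0,"rx":0,"ry":0,"rz":0}]'
python3 -m pendant '[{"tx":0.04,"ty":0,"tz":0,"rx":0,"ry":0,"rz":0},{"tx":0.04,"ty":0,"tz":0,"rx":0,"ry":0,"rz":0},{"tx":0.04,"ty":0,"tz":0,"rx":0,"ry":0,"rz":0},{"tx":0.03,"ty":0,"tz":0,"rx":0,"ry":0,"rz":0},{"tx":0,"ty":0,"tz":0,"rx":0,"ry":0,"rz":0}]'
```

```text
time_s: 1.2
position: [0.3113, -0.4569, 0.2216]
orientation: [-3.14, -0.001, 1.283]
ft_force: [0.4, 0.4, 1.8]
grip_width: 0.0113
time_s: 1.7
position: [0.3677, -0.2647, 0.2225]
orientation: [3.141, -0.0, 1.283]
ft_force: [0.3, 1.0, 0.4]
grip_width: 0.0007
time_s: 2.2
position: [0.4245, -0.0729, 0.2226]
orientation: [3.141, 0.0, 1.283]
ft_force: [0.1, -0.1, 0.3]
grip_width: 0.0003
time_s: 2.7
position: [0.4671, 0.0722, 0.222]
orientation: [-3.14, -0.001, 1.287]
ft_force: [-0.3, -0.6, -1.2]
grip_width: 0.0002
```

```bash
python3 -m pendant '[{"tx":0.035,"ty":-0.005,"tz":0,"rx":0,"ry":0,"rz":0},{"tx":0.034,"ty":0,"tz":0,"rx":0,"ry":0,"rz":0},{"tx":0,"ty":0,"tz":0.04,"rx":0,"ry":0,"rz":0},{"tx":0,"ty":0,"tz":0.04,"rx":0,"ry":0,"rz":0},{"tx":0,"ty":0,"tz":0.03,"rx":0,"ry":0,"rz":0}]'
python3 -m pendant '[{"tx":0,"ty":0,"tz":0.03,"rx":0,"ry":0,"rz":0},{"tx":0,"ty":0,"tz":0.025,"rx":0,"ry":0,"rz":0},{"tx":0,"ty":0,"tz":0.02,"rx":0,"ry":0,"rz":0},{"tx":0,"ty":0,"tz":0,"rx":0,"ry":0,"rz":0},{"tx":0,"ty":0,"tz":0,"rx":0,"ry":0,"rz":0}]'
python3 - <<'E'
from h import *
c=cap('top');s=cap('scene')
f=lambda i,x,y,w,h,k:cv2.resize(np.ascontiguousarray(i[y:y+h,x:x+w,::-1]),None,fx=k,fy=k,interpolation=2)
a=f(c['color'],155,140,175,110,4.5);b=f(s['color'],290,180,185,165,3.5)
cv2.imwrite('pics/z1.png',b)
E
```

```text
time_s: 3.2
position: [0.4809, 0.136, 0.11]
orientation: [-3.14, 0.002, 1.283]
ft_force: [0.3, 1.3, -0.1]
grip_width: 0.0006
time_s: 3.7
position: [0.4817, 0.1362, 0.038]
orientation: [-3.141, 0.0, 1.282]
ft_force: [-0.6, -0.2, 0.1]
grip_width: 0.0004
```

View pics/z1.png

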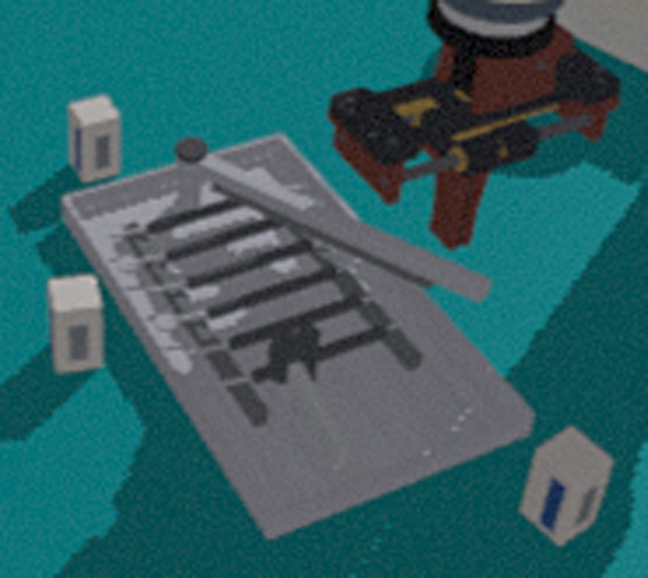

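The fingers (zoom px ~(455,240)) stand behind the bar and clear of it. Now I push.

```bash
for i in 1 2; do python3 -m pendant '[{"tx":0.003,"ty":0.007,"tz":0,"rx":0,"ry":0,"rz":0},{"tx":0.003,"ty":0.007,"tz":0,"rx":0,"ry":0,"rz":0},{"tx":0.003,"ty":0.007,"tz":0,"rx":0,"ry":0,"rz":0},{"tx":0.003,"ty":0.007,"tz":0,"rx":0,"ry":0,"rz":0},{"tx":0.003,"ty":0.007,"tz":0,"rx":0,"ry":0,"rz":0}]'; done; python3 -m pendant '[{"tx":0.003,"ty":0.005,"tz":0,"rx":0,"ry":0,"rz":0},{"tx":0.003,"ty":0.005,"tz":0,"rx":0,"ry":0,"rz":0},{"tx":0.003,"ty":0.005,"tz":0,"rx":0,"ry":0,"rz":0},{"tx":0.003,"ty":0.005,"tz":0,"rx":0,"ry":0,"rz":0},{"tx":0,"ty":0,"tz":0,"rx":0,"ry":0,"rz":0}]'
```

```text
time_s: 4.3
position: [0.5202, 0.1415, 0.0376]
orientation: [-3.141, 0.0, 1.283]
ft_force: [-1.0, 1.1, 0.9]
grip_width: 0.0007
time_s: 4.8
position: [0.558, 0.1457, 0.0375]
orientation: [-3.141, 0.0, 1.283]
ft_force: [-0.9, -1.1, 1.0]
grip_width: 0.0005
time_s: 5.3
position: [0.5807, 0.1519, 0.0377]
orientation: [3.141, -0.0, 1.283]
ft_force: [-0.8, 0.4, 0.0]
grip_width: 0.0004
```

```bash
for i in 1; do python3 -m pendant '[{"tx":0,"ty":0.002,"tz":0,"rx":0,"ry":0,"rz":0},{"tx":0,"ty":0.002,"tz":0,"rx":0,"ry":0,"rz":0},{"tx":0,"ty":0.002,"tz":0,"rx":0,"ry":0,"rz":0},{"tx":0,"ty":0,"tz":0,"rx":0,"ry":0,"rz":0}]'; done
python3 -m pendant '[{"tx":0,"ty":0.001,"tz":0,"rx":0,"ry":0,"rz":0},{"tx":0,"ty":0.001,"tz":0,"rx":0,"ry":0,"rz":0},{"tx":0,"ty":0,"tz":0,"rx":0,"ry":0,"rz":0}]'
python3 -m pendant '[{"tx":0,"ty":0.001,"tz":0,"rx":0,"ry":0,"rz":0},{"tx":0,"ty":0.001,"tz":0,"rx":0,"ry":0,"rz":0},{"tx":0,"ty":0,"tz":0,"rx":0,"ry":0,"rz":0}]'
python3 - <<'E'
from h import *
c=cap('top','t2.png');s=cap('scene')
f=lambda i,x,y,w,h,k:cv2.resize(np.ascontiguousarray(i[y:y+h,x:x+w,::-1]),None,fx=k,fy=k,interpolation=2)
cv2.imwrite('pics/z2.png',f(s['color'],290,180,185,165,3.5))
E
```

```text
time_s: 5.7
position: [0.5859, 0.1498, 0.0377]
orientation: [3.141, -0.0, 1.283]
ft_force: [0.3, 0.9, 0.8]
grip_width: 0.0003
time_s: 6.0
position: [0.5877, 0.1493, 0.0377]
orientation: [3.141, -0.0, 1.283]
ft_force: [-0.8, 0.1, -0.4]
grip_width: 0.0004
time_s: 6.3
position: [0.5897, 0.1487, 0.0376]
orientation: [3.141, 0.0, 1.283]
ft_force: [-0.9, 0.1, 0.5]
grip_width: 0.0006
```

View pics/z2.png

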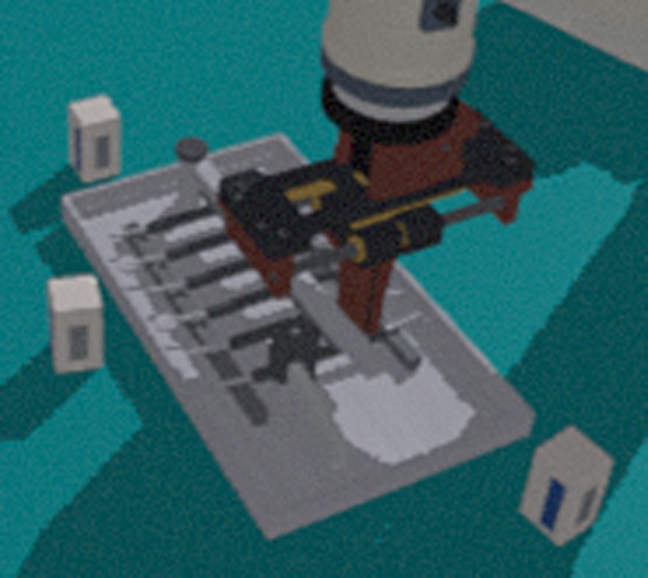

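The bar follows the finger; its tip is at (410,362), nearly along the tray. I'll continue in 1 mm steps until the force rises.

```bash
for i in 1 2 3 4 ; do python3 -m pendant '[{"tx":0,"ty":0.001,"tz":0,"rx":0,"ry":0,"rz":0},{"tx":0,"ty":0,"tz":0,"rx":0,"ry":0,"rz":0}]' | grep -E "pos|ft"; done
```

```text
position: [0.5906, 0.1484, 0.0376]
ft_force: [-0.4, 1.0, 0.3]
position: [0.5916, 0.1482, 0.0376]
ft_force: [-0.0, -0.2, 1.0]
position: [0.5925, 0.1479, 0.0376]
ft_force: [-0.9, 0.4, -0.0]
position: [0.5935, 0.1476, 0.0376]
ft_force: [0.6, 0.8, 0.6]
```

```bash
for i in 1 2 3 4 ; do python3 -m pendant '[{"tx":0,"ty":0.001,"tz":0,"rx":0,"ry":0,"rz":0},{"tx":0,"ty":0,"tz":0,"rx":0,"ry":0,"rz":0}]' | grep -E "pos|ft"; done
python3 - <<'E'
from h import *
c=cap('top');s=cap('scene')
f=lambda i,x,y,w,h,k:cv2.resize(np.ascontiguousarray(i[y:y+h,x:x+w,::-1]),None,fx=k,fy=k,interpolation=2)
cv2.imwrite('pics/z3.png',np.hstack([f(c['color'],170,140,100,110,4),f(s['color'],340,210,100,110,4)]))
E
```

```text
position: [0.5945, 0.1473, 0.0376]
ft_force: [0.2, 0.1, 0.1]
position: [0.5954, 0.147, 0.0376]
ft_force: [-0.2, 0.4, -0.4]
position: [0.5964, 0.1467, 0.0377]
ft_force: [-1.0, 0.3, 0.7]
position: [0.5973, 0.1465, 0.0376]
ft_force: [-1.0, -0.3, 0.7]
```

View pics/z3.png

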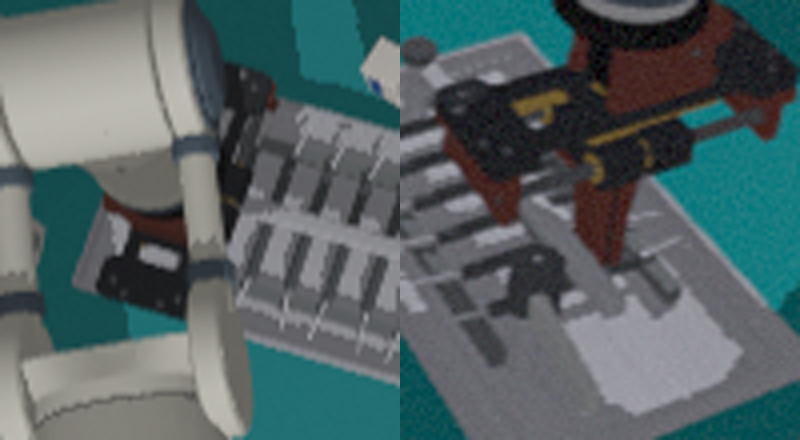

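```bash
cat >> h.py <<'E'
p0=np.array([.5951,.0880]);ex=np.array([np.cos(-.28),np.sin(-.28)]);ey=np.array([-ex[1],ex[0]])
def W(x,y,z): return np.r_[p0+x/1e3*ex+y/1e3*ey,z/1e3]
def tray(q): d=(np.asarray(q)[:2]-p0)*1e3; return np.array([d@ex,d@ey])
E
python3 - <<'E'
from h import *
s=cap('scene')
for x in(-7,0,7): print(x,(proj(s,W(x,100,52))-[340,210])*4+[400,0])
print(tray(ray(s,393,285,.052)),tray(sensors.sense()['position']))
print([tray(ray(s,340+(u-400)/4,210+v/4,z/1000)).round(0) for u,v,z in[(470,440,24),(412,50,58)]])
E
```

```text
-7 [626.69062615 294.58582391]
0 [615.22944883 298.79604852]
7 [603.7000369  303.03133888]
[  1.97160128 100.01027355] [-14.02545171  56.74394782]
[array([ 99., 128.]), array([   5., -122.])]
```

The bar end at (612,300) matches the expected home position (615,299) to within about 3 mm. I'll press on for firm contact.

```bash
for i in 1 2 3 4 ; do python3 -m pendant '[{"tx":0,"ty":0.001,"tz":0,"rx":0,"ry":0,"rz":0},{"tx":0,"ty":0,"tz":0,"rx":0,"ry":0,"rz":0},{"tx":0,"ty":0,"tz":0,"rx":0,"ry":0,"rz":0}]' | grep -E "pos|ft"; done
```

```text
position: [0.5978, 0.1463, 0.0376]
ft_force: [-4.2, 0.7, 1.6]
position: [0.5979, 0.1463, 0.0376]
ft_force: [-7.2, 0.8, 3.7]
position: [0.5988, 0.1461, 0.0376]
ft_force: [-8.2, 1.8, 2.5]
position: [0.5997, 0.1459, 0.0375]
ft_force: [-6.4, 1.9, 3.3]
```

The force rose to about 7 N with the tray creeping 1–2 mm, so the bar is home. Next I back off, lift, and move to the catch's +x side.

```bash
python3 -m pendant '[{"tx":0,"ty":-0.01,"tz":0,"rx":0,"ry":0,"rz":0},{"tx":0,"ty":-0.02,"tz":0,"rx":0,"ry":0,"rz":0},{"tx":0,"ty":0,"tz":-0.03,"rx":0,"ry":0,"rz":0},{"tx":0,"ty":0,"tz":-0.03,"rx":0,"ry":0,"rz":0},{"tx":0,"ty":0,"tz":-0.04,"rx":0,"ry":0,"rz":0}]'
python3 -m pendant '[{"tx":0.027,"ty":0.03,"tz":0,"rx":0,"ry":0,"rz":0},{"tx":0.027,"ty":0.03,"tz":0,"rx":0,"ry":0,"rz":0},{"tx":0.027,"ty":0.03,"tz":0,"rx":0,"ry":0,"rz":0},{"tx":0,"ty":0.03,"tz":0,"rx":0,"ry":0,"rz":0},{"tx":0,"ty":0.013,"tz":0,"rx":0,"ry":0,"rz":0}]'
python3 -m pendant '[{"tx":0,"ty":0,"tz":0.03,"rx":0,"ry":0,"rz":0},{"tx":0,"ty":0,"tz":0.03,"rx":0,"ry":0,"rz":0},{"tx":0,"ty":0,"tz":0.014,"rx":0,"ry":0,"rz":0},{"tx":0,"ty":0,"tz":0,"rx":0,"ry":0,"rz":0},{"tx":0,"ty":0,"tz":0,"rx":0,"ry":0,"rz":0}]'
python3 - <<'E'
from h import *
s=cap('scene')
f=lambda i,x,y,w,h,k:cv2.resize(np.ascontiguousarray(i[y:y+h,x:x+w,::-1]),None,fx=k,fy=k,interpolation=2)
cv2.imwrite('pics/z4.png',f(s['color'],290,190,180,150,4));print(tray(sensors.sense()['position']))
E
```

```text
time_s: 9.85
position: [0.5714, 0.1536, 0.137]
orientation: [-3.14, 0.001, 1.283]
ft_force: [-0.3, 0.4, -0.7]
grip_width: 0.0001
time_s: 10.35
position: [0.7247, 0.1936, 0.1362]
orientation: [3.141, 0.001, 1.283]
ft_force: [-0.4, 0.1, -0.8]
grip_width: 0.0004
time_s: 10.85
position: [0.7231, 0.1939, 0.0648]
orientation: [3.14, -0.0, 1.283]
ft_force: [-0.9, -0.6, 0.7]
grip_width: 0.0007
[ 94.22706955 137.40758806]
```

View pics/z4.png

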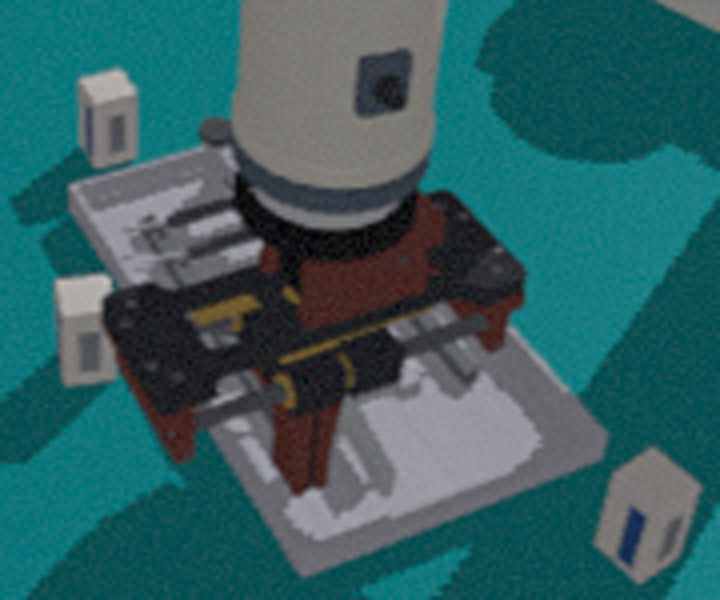

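The closed fingers (tip ~(300,485)) stand on the +x side of the catch blade (~(370,450)). Now I push it round in an arc.

```bash
python3 -m pendant '[{"tx":0,"ty":-0.006,"tz":0.003,"rx":0,"ry":0,"rz":0},{"tx":0,"ty":-0.007,"tz":0,"rx":0,"ry":0,"rz":0},{"tx":0,"ty":-0.007,"tz":0,"rx":0,"ry":0,"rz":0},{"tx":0,"ty":-0.006,"tz":0,"rx":0,"ry":0,"rz":0},{"tx":0,"ty":-0.006,"tz":0,"rx":0,"ry":0,"rz":0}]' | grep -E "pos|ft"
python3 -m pendant '[{"tx":0,"ty":-0.005,"tz":0,"rx":0,"ry":0,"rz":0},{"tx":0.001,"ty":-0.005,"tz":0,"rx":0,"ry":0,"rz":0},{"tx":0,"ty":-0.005,"tz":0,"rx":0,"ry":0,"rz":0},{"tx":0,"ty":-0.005,"tz":0,"rx":0,"ry":0,"rz":0},{"tx":-0.001,"ty":-0.005,"tz":0,"rx":0,"ry":0,"rz":0}]' | grep -E "pos|ft"
python3 -m pendant '[{"tx":-0.001,"ty":-0.005,"tz":0,"rx":0,"ry":0,"rz":0},{"tx":-0.002,"ty":-0.005,"tz":0,"rx":0,"ry":0,"rz":0},{"tx":-0.002,"ty":-0.005,"tz":0,"rx":0,"ry":0,"rz":0},{"tx":-0.003,"ty":-0.005,"tz":0,"rx":0,"ry":0,"rz":0},{"tx":-0.004,"ty":-0.005,"tz":0,"rx":0,"ry":0,"rz":0}]' | grep -E "pos|ft"
python3 -c "
from h import *
print(tray(sensors.sense()['position']))"
```

```text
position: [0.692, 0.2034, 0.0613]
ft_force: [2.5, 1.8, 0.7]
position: [0.6678, 0.21, 0.0605]
ft_force: [1.2, -0.5, 0.2]
position: [0.6403, 0.2057, 0.0607]
ft_force: [2.3, 0.2, 0.0]
[ 10.89952548 125.55604397]
```

```bash
python3 -m pendant '[{"tx":-0.004,"ty":-0.004,"tz":0,"rx":0,"ry":0,"rz":0},{"tx":-0.004,"ty":-0.004,"tz":0,"rx":0,"ry":0,"rz":0},{"tx":-0.004,"ty":-0.003,"tz":0,"rx":0,"ry":0,"rz":0},{"tx":-0.004,"ty":-0.003,"tz":0,"rx":0,"ry":0,"rz":0},{"tx":-0.003,"ty":-0.002,"tz":0,"rx":0,"ry":0,"rz":0}]' | grep -E "pos|ft"
for i in 1 2 3; do python3 -m pendant '[{"tx":-0.001,"ty":0,"tz":0,"rx":0,"ry":0,"rz":0},{"tx":0,"ty":0,"tz":0,"rx":0,"ry":0,"rz":0},{"tx":0,"ty":0,"tz":0,"rx":0,"ry":0,"rz":0}]' | grep -E "pos|ft"; done
python3 -c "
from h import *
print(tray(sensors.sense()['position']))"
```

```text
position: [0.6197, 0.1916, 0.0606]
ft_force: [1.9, 1.3, 0.7]
position: [0.6197, 0.1908, 0.0605]
ft_force: [0.5, -0.1, -0.3]
position: [0.6194, 0.1901, 0.0605]
ft_force: [-0.6, 0.8, 0.1]
position: [0.6192, 0.189, 0.0606]
ft_force: [-0.0, 0.8, -0.4]
[ -4.79014939 103.70585797]
```

```bash
for i in 1 2 3 4 5; do python3 -m pendant '[{"tx":-0.001,"ty":0,"tz":0,"rx":0,"ry":0,"rz":0},{"tx":0,"ty":0,"tz":0,"rx":0,"ry":0,"rz":0},{"tx":0,"ty":0,"tz":0,"rx":0,"ry":0,"rz":0}]' | grep -E "pos|ft"; done
```

```text
position: [0.6189, 0.188, 0.0607]
ft_force: [-0.9, -0.0, -0.2]
position: [0.6187, 0.1872, 0.0607]
ft_force: [0.3, 1.9, -1.1]
position: [0.6186, 0.187, 0.0607]
ft_force: [1.9, 5.1, -1.9]
position: [0.6183, 0.186, 0.0607]
ft_force: [0.3, 4.7, -1.3]
position: [0.618, 0.1851, 0.0607]
ft_force: [1.4, 5.2, -0.8]
```

```bash
python3 -m pendant '[{"tx":0.01,"ty":0,"tz":0,"rx":0,"ry":0,"rz":0},{"tx":0.02,"ty":0,"tz":0,"rx":0,"ry":0,"rz":0},{"tx":0,"ty":0,"tz":-0.04,"rx":0,"ry":0,"rz":0},{"tx":0,"ty":0,"tz":-0.04,"rx":0,"ry":0,"rz":0},{"tx":0,"ty":0,"tz":-0.04,"rx":0,"ry":0,"rz":0}]' | grep -E "pos|ft"
for i in 1 2; do python3 -m pendant '[{"tx":-0.045,"ty":-0.02,"tz":0,"rx":0,"ry":0,"rz":0},{"tx":-0.045,"ty":-0.02,"tz":0,"rx":0,"ry":0,"rz":0},{"tx":-0.045,"ty":-0.02,"tz":0,"rx":0,"ry":0,"rz":0},{"tx":-0.045,"ty":-0.02,"tz":0,"rx":0,"ry":0,"rz":0},{"tx":-0.045,"ty":-0.01,"tz":0,"rx":0,"ry":0,"rz":0}]' | grep -E "pos|ft"; done
python3 - <<'E'
from h import *
c=cap('top');s=cap('scene')
f=lambda i,x,y,w,h,k:cv2.resize(np.ascontiguousarray(i[y:y+h,x:x+w,::-1]),None,fx=k,fy=k,interpolation=2)
cv2.imwrite('pics/z5.png',np.vstack([f(c['color'],155,145,170,100,4)[:, :680],cv2.copyMakeBorder(f(s['color'],340,255,150,50,4),0,0,0,80,0)]))
E
```

```text
position: [0.6261, 0.2128, 0.1817]
ft_force: [0.7, 0.0, -0.4]
position: [0.4744, 0.0216, 0.181]
ft_force: [0.5, -1.4, 0.9]
position: [0.3242, -0.1686, 0.1814]
ft_force: [0.5, -0.4, 0.4]
```

View pics/z5.png

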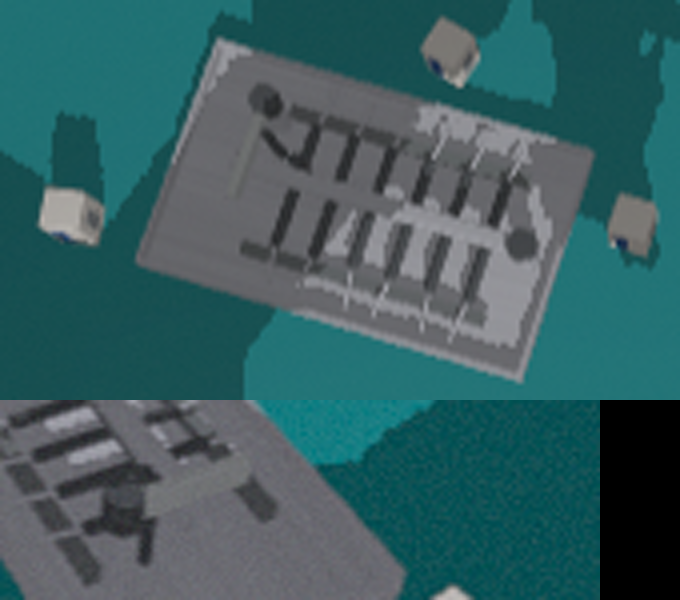

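The picture shows the catch from hub (266,100) to tip (237,193), lying across the bar's end. I'll compute the angles from these and from the bar edges.

Run:
```python
from h import *
from scipy.optimize import least_squares
c=cap('top');s=cap('scene')
A=lambda u,v:(155+u/4-.4,145+v/4-.4)
P={k:ray(c,*A(*a),z)[:2] for k,a,z in [('a',(217,38),.024),('b',(593,152),.024),('c',(521,382),.024),('d',(136,263),.024),('cap',(521,242),.058),('hub',(266,100),.078),('tip',(237,193),.074)]}
L=dict(a=(90,150),b=(90,-150),c=(-90,-150),d=(-90,150),cap=(0,-125),hub=(45,85))
def T(p,l):
    a=p[2];return p[:2]+np.array([[np.cos(a),-np.sin(a)],[np.sin(a),np.cos(a)]])@(np.array(l)/1000)
r=least_squares(lambda p:np.concatenate([T(p,l)-P[k] for k,l in L.items()]),[.595,.088,-.28]);p=r.x
print(p,(r.fun*1e3).round(1))
H=T(p,(45,85));d=P['tip']-H;print('catch',np.hypot(*d),p[2]+np.pi-np.arctan2(d[1],d[0]))
# rectified top view in tray frame at z=52: x right=tray y, up=tray x, 3px/mm
def pix(x,y,z): return proj(c,np.r_[T(p,(x,y)),z/1e3])
for z,n in((52,'r1'),(74,'r2')):
    q=[(-50,-140),(-50,120),(70,120),(70,-140)]
    M=cv2.getPerspectiveTransform(np.float32([pix(x,y,z) for x,y in q]),np.float32([((y+140)*3,(70-x)*3) for x,y in q]))
    im=cv2.warpPerspective(c['color'],M,(780,300),flags=cv2.INTER_CUBIC)[:,:,::-1].copy()
    if n=='r1':
        for x in(-7,7): cv2.line(im,(0,(70-x)*3),(780,(70-x)*3),(0,0,255),1)
        R=im
    else:
        cv2.line(im,((85+140-4)*3,0),((85+140-4)*3,300),(255,0,0),1);cv2.line(im,((85+140+4)*3,0),((85+140+4)*3,300),(255,0,0),1)
        cv2.imwrite('pics/r.png',np.vstack([R[:290],im[:300]]))
```

```text
[ 0.59621441  0.08629407 -0.28715944] [-1.3 -0.5  0.5 -1.2  1.7  0.1  0.5  1.  -2.4 -1.2  1.   1.9]
catch 0.07119286765450654 -0.05876724974194003
```

View pics/r.png

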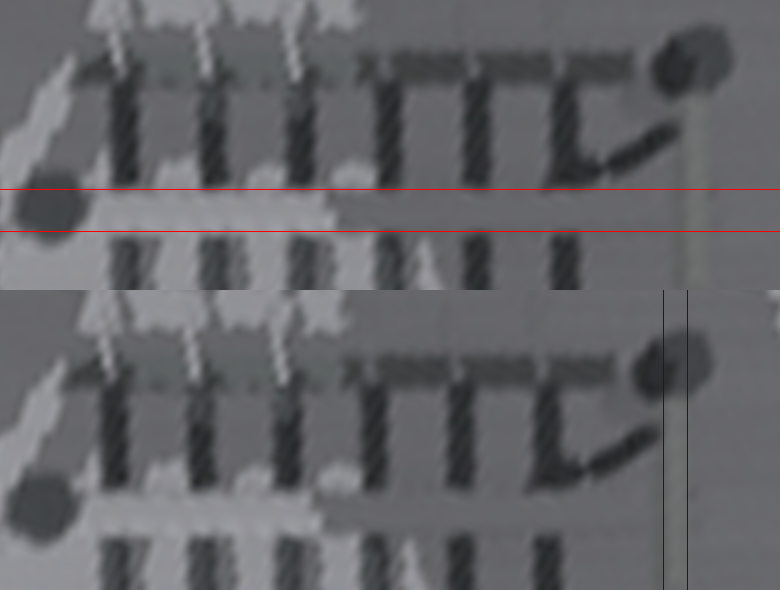

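The bar lies parallel between its home lines (rows 189–231), and the catch lies within its own (columns 663–687). The tray has moved about 2 mm, and the gripper is clear.

```bash
python3 -c "
from rig import order,sensors
print(sensors.sense()['ft_force'],order.sign_off())"
```

```text
the job is handed in; nothing more can be done
[1.05124167 0.66474534 0.58602659] None
```

The tray is locked and the job is handed in. I pushed the retaining bar home first, then the catch across its end, using the closed fingertips for both.

- **Forces:** the bar met its stop with about 8 N on the finger, and the catch with about 5 N. In both cases the force jumped from noise to a plateau.
- **Positions:** the last overhead view shows the bar parallel to the tray along its home line and the catch along its own. One hand-picked estimate put the catch at -0.06 rad, which is within pixel error of home.
- **Surroundings:** the tray moved about 2 mm and turned about 0.4°. The boxes look undisturbed; I did not re-measure them, and the motor unit was outside the last pictures. The gripper was well clear of everything at sign-off.
- **Check that disagreed:** the finger reached the bar's stop about 7 mm later than I expected from a closed finger thickness of 27 mm. The fingers are probably thinner at the tip, so I relied on the force and the pictures instead.
- **Budget:** I viewed 9 pictures.

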